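# Third hand on a vase crate: hold the top slat for screwing

### The arm

A 6-joint arm with a two-finger parallel gripper is mounted at the origin on the work surface. World frame = base frame: x ahead of the robot, y to its left, z up, the work surface at z = 0. Lengths are in m, angles in rad, forces in N, time in s.
With the tool pointing down it reaches from about 0.325 to 0.925 m from the base axis. Payload 3.1 kg.
Tool frame: the origin (TCP) lies at the very end of the fingers, on their centre line; the grasp point (between the pads) lies 19 mm behind it; z points along the fingers, y is the line along which they close (so a half turn about z gives the same grasp; the last joint's range is limited). The gripper opens to 85 mm and grips with 20 to 120 N. Pads are 22 mm wide; open, the fingers measure 114 mm over their backs; the gripper's body (76 mm by 85 mm) begins 54 mm behind the grasp point. The pads swing forward as they close: fully open they stand 13 mm farther back than shut.
Start: joints at [-1.228, 0.217, 1.613, -0, 1.311, -0.112], TCP at [0.275, -0.561, 0.231] pointing down, gripper open.
Joint ranges: [-2.75, 2.75], [-0.78, 2.1], [0.31, 2.55], [-1.13, 4.27], [0.13, 2.63], [-2.58, 2.58]. Speed limits (rad/s): [2.79, 2.79, 3.14, 3.14, 3.14, 3.14].

### API

Orientations are given as a rotation vector (axis times angle).
In Python, from plant import telemetry, viewer, robot gives the robot as it stands.
- The arm moves only by the tool play_rows, never from a script. Its argument "steps" is a list of rows, each a list of 3 entries, a list of its own where there are three numbers: the closure, from -1 (fully open) to 1 (shut), then the shift along the tool's x, y, z in m, then the turn, a rotation vector about the tool's x, y, z in rad. In form: [[claw, [dx, dy, dz], [wx, wy, wz]], ...]. A call has exactly 5 rows; each row is the pose to reach, as a shift and turn from the pose commanded when the call began, along the tool's axes at that moment; what a row does not reach only later rows make up. A row lasts 1/10 s, in which the tool goes at most 50 mm and 8.59 degrees, less where a joint would pass 70% of its speed; a pose out of reach is approached as far as the arm can. A call with a gripper value outside its range is refused whole. The fingers move at their own pace and stop on an object; "force" is the grip in N (left out, the last holds). Time passes only in rows, so rows that repeat a pose let the fingers close, or fill a call up. It gives the time, the measured TCP pose, the force, the opening and the grip force at its end, in the units of the state.
- telemetry.sense(): the state, without advancing time (a new reading comes with each control period).
- viewer.capture(name): name is "scene" or "top"; returns the picture (400x640x3 uint8, blue, green, red); there is no depth.
- viewer.camera_params(name): a dict with "fovy" (degrees; the focal length in pixels is half the picture's height over the tangent of half this angle, whatever the lens; pixels are square), "cx", "cy" (the principal point, pixels), "k1" (the pictures are not rectified: a ray, as slopes to the right and down, at radius r is drawn at 1 + k1 r^2 times it, then the intrinsics apply), "extrinsics" (4x4, takes a point from camera to world coordinates). Camera axes: x right, y down, z forward; pixel columns grow to the right and rows downward; lengths in m; the calibration is good to about 2 mm. A picture is of the moment at which its call begins. camera_params takes no time and is no camera call.
- robot.job_done(): hands the job in; it is judged then, once.
Trained networks look in the newest picture that a camera, given by its name, has taken for a name from the list of things; names that differ only in an ending like _2 or _b are one class to them, and where a whole thing is asked for, a point or a joint stands for the part that bears it (a point fixed in the world has none). Each returns a list of dicts, best first, with "confidence" (0 to 1); they miss things now and then, are a little off and sometimes report something else, mostly with a low value. They report only what shows in the picture. A call takes as long as a camera call.
- viewer.recognise(camera, name): "extent" ([left, top, right, bottom] in pixels, round what is visible of it).
- viewer.trace(camera, name): "region" (400x640 bool, what is visible of it) and "extent" ([left, top, right, bottom] in pixels, round what is visible of it).
The state is a dict: "time": time; "q": joint angles; "qd": joint speeds; "joint_torque": joint torques, N m; "eef_pos": TCP position; "orientation": TCP orientation; "contact_force": force on the tool from outside, world axes, zero at the start; "wrist_torque": the same for the moment, N m; "grip_width": finger opening in m; "gripper_force": force on a finger pad.
Only numpy, scipy, OpenCV 4.12 (cv2) and the standard library are available. Lean on these libraries where they do the work, as an engineer would, in place of code of your own. Each camera call takes 0.05 s, during which the arm holds its last target. There are 200 camera calls.

### The job

Take the long slat out of the rack and hold it where the vase crate's front still lacks its top slat: across the two front posts, top edge level with the post tops and both ends flush with the crate's sides. Keep it up there in the gripper and press it squarely against both posts with a steady push of about 10 N in all (not under 5 N, not over 16 N, and never ramming the crate) for about three seconds, then finish while still holding and pressing so that a colleague can drive the screws. Leave the short slats and the vases where they are.

Things in the scene. Friction and masses are not known exactly. Their poses are not given: they have to be found in the camera images.
- slat: long pine slat to be held: 300 mm long (x), 12 mm thick (y), 45 mm wide, standing on edge (z up); 50 to 105 g. Origin: centre of its lower edge. At the start it stands in one of the rack's three slots (which one changes), lower edge 10 mm above the bench; grip it from above across its thickness, near its middle. Either face may go against the crate.
- crate: pine slat crate, fixed to the bench, rigid: 300 mm long (x), 240 deep (y), 200 high, open on top, empty. Origin: centre of its underside. Front = its -y face: outer faces of the two front posts at y = -108 mm; two slats already on it (out to y = -120 mm, up to z = 133.5 mm). The missing one goes above them: inner face on y = -108, top edge at z = 200, centred on x = 0.
- slat_place (a point): point on the crate where the middle of the top edge of the missing slat belongs (crate frame x = 0, y = -114 mm, z = 200 mm); axes as the crate's: x along the slat, +y the direction to press, z up
- post_near: front post of the crate nearer to the robot, 30 x 30 mm, 200 mm high; origin: centre of its foot, at x = -123 mm, y = -93 mm in the crate frame
- post_far: front post of the crate farther from the robot, the same, at x = +123 mm, y = -93 mm in the crate frame
- rack: dark wooden rack, fixed: two notched cross bars (along y, 22 mm wide, 200 long, 34 high) 170 mm apart, joined by 8 mm high strips. Origin: centre of its underside. Three slots along its x axis at y = -75, 0 and +75 mm, 16 mm wide, slot floors 10 mm up; slats stand in them on edge, centred, and lift straight out; their middles are free on both sides.
- end_slat_a: short slat, 212 x 12 x 45 mm, standing in another slot of the rack; leave it. Origin: centre of its lower edge face, x along it
- end_slat_b: the second short slat, the same; leave it
- brown_vase: brown ribbed vase, 140 mm high, up to 96 mm across, standing on the bench beyond the work; origin: centre of its foot; leave it
- green_vase: grey-green vase, 175 mm high, up to 92 mm across, standing on the bench to the right of the rack; origin: centre of its foot; leave it
- slat_top (a point): middle of the long slat's upper edge (slat frame z = 45 mm)

How it is judged:
By the outcome, as a careful person would: the job done as asked, in the order asked, and still so for the second after the job is handed in, while the arm keeps its last pose, push and grip.
It also fails if it takes over 54 s, if anything falls off the work surface, if the arm or the gripper's body presses on something with over 40 N, if the wrist force passes 120 N, or if a joint passes its speed limit or range.

## Working session

There is one attempt and no reset: what is moved stays moved. The work goes in short steps, Python scripts to look and compute and a tool call to move; the robot and the scene stay as the last step left them, time stands still between calls to the robot, and variables do not carry over. Pictures are saved under pics/ and viewed, at most 10 in all, crops included, and the job is handed in when it is done.

Besides the shell and the picture viewer there is one more tool, called after ">>>" in YAML: its name, and indented under it one key for each argument. play_rows: Moves the arm, as the interface text tells. Its arguments: {"type":"object","properties":{"steps":{"type":"array"},"force":{"type":"number"}},"required":["steps"]}

```bash
mkdir -p pics; ls; python3 - <<'E'
from plant import telemetry, viewer, robot
import cv2,numpy as np
np.set_printoptions(precision=4,suppress=True)
a=viewer.capture("scene");b=viewer.capture("top")
cv2.imwrite("pics/s0.png",a);cv2.imwrite("pics/t0.png",b)
for n in("scene","top"):print(viewer.camera_params(n))
print(telemetry.sense())
E
```

```text
pics
{'fovy': 47.671312172403645, 'cx': 323.3235182412287, 'cy': 197.47670206969315, 'k1': -0.0566586938326136, 'extrinsics': array([[-0.4083,  0.7513, -0.5186,  1.4308],
       [ 0.9127,  0.3451, -0.2186,  0.142 ],
       [ 0.0148, -0.5626, -0.8266,  1.4334],
       [ 0.    ,  0.    ,  0.    ,  1.    ]])}
{'fovy': 48.544942537779676, 'cx': 314.59200012379955, 'cy': 198.6339137352868, 'k1': -0.12457652010000286, 'extrinsics': array([[ 0.0012, -0.9804,  0.1973,  0.3179],
       [-0.9999, -0.0034, -0.0109, -0.1744],
       [ 0.0114, -0.1972, -0.9803,  1.5217],
       [ 0.    ,  0.    ,  0.    ,  1.    ]])}
{'time': 0.1, 'q': array([-1.2282,  0.2177,  1.6148, -0.    ,  1.3113, -0.1122]), 'qd': array([-0.0012, -0.0023, -0.003 , -0.0014,  0.001 ,  0.0012]), 'joint_torque': array([ -0.0008, -39.8075, -30.4972,  -0.0002,   0.0042,  -0.    ]), 'eef_pos': array([ 0.2743, -0.5608,  0.2301]), 'orientation': array([-3.0586, -0.7078,  0.0004]), 'contact_force': array([-0.3055, -0.3399, -0.0567]), 'wrist_torque': array([ 0.0423, -0.0151,  0.0417]), 'gripper_force': 0.0, 'grip_width': 0.08544289204172381}
```

View pics/s0.png

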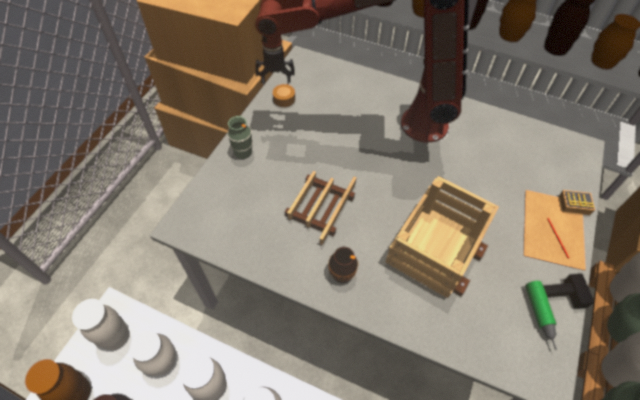

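View pics/t0.png

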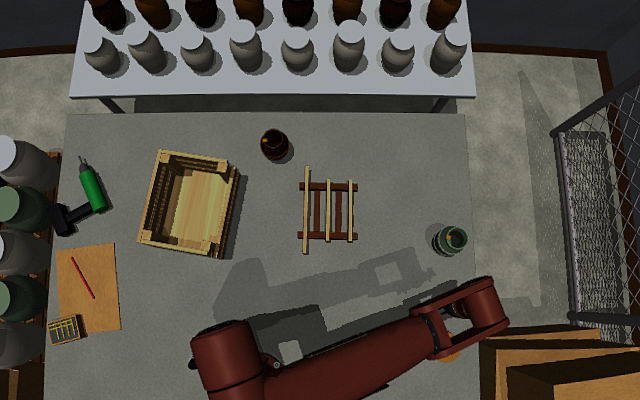

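The long slat is the one nearest the crate: x≈306 px in the top view, and around (337,208) px in the scene view. The crate's front faces the rack. I'll zoom in on both views.

```bash
python3 - <<'E'
import cv2
def crop(f,o,x0,y0,x1,y1,s):
    a=cv2.imread(f)[y0:y1,x0:x1]
    a=cv2.resize(a,None,fx=s,fy=s,interpolation=cv2.INTER_CUBIC)
    for x in range(-(-x0//10)*10,x1,10):
        cv2.line(a,(int((x-x0+.5)*s),0),(int((x-x0+.5)*s),4 if x%50 else 12),(0,0,255),1)
    for y in range(-(-y0//10)*10,y1,10):
        cv2.line(a,(0,int((y-y0+.5)*s)),(4 if y%50 else 12,int((y-y0+.5)*s)),(0,0,255),1)
    cv2.imwrite(o,a)
crop("pics/s0.png","pics/s1.png",380,170,505,300,4.6)
crop("pics/t0.png","pics/t1.png",130,145,250,265,5)
E
```

```text
(no output)
```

View pics/s1.png

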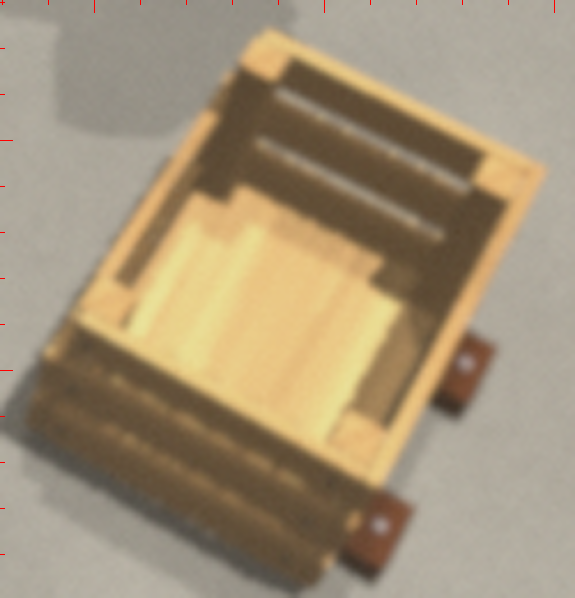

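View pics/t1.png

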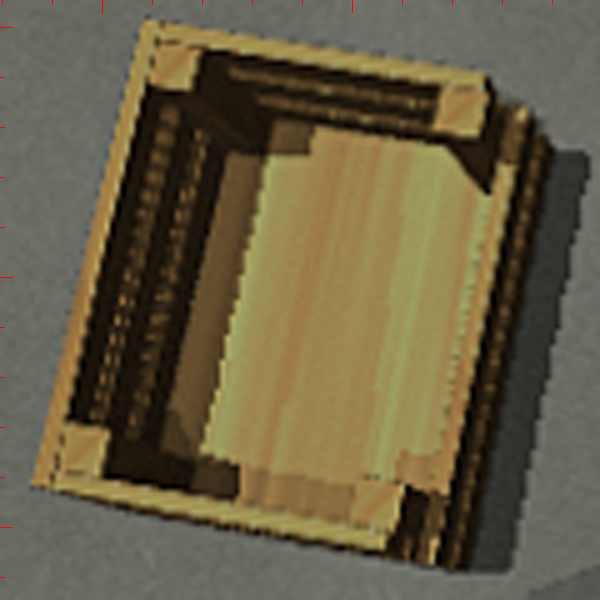

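```bash
cat > h.py <<'E'
from plant import telemetry, viewer, robot
import cv2,numpy as np
from scipy.optimize import least_squares, minimize
from scipy.spatial.transform import Rotation as R
np.set_printoptions(precision=4,suppress=True)
C={n:viewer.camera_params(n) for n in("scene","top")}
def proj(n,P):
    c=C[n];E=np.linalg.inv(c["extrinsics"]);p=np.asarray(P)@E[:3,:3].T+E[:3,3]
    s=p[:,:2]/p[:,2:];s=s*(1+c["k1"]*(s**2).sum(1,keepdims=True))
    f=200/np.tan(np.radians(c["fovy"]/2));return s*f+[c["cx"],c["cy"]]
def place(v,L):
    c,s=np.cos(v[3]),np.sin(v[3]);L=np.asarray(L)
    return np.c_[v[0]+c*L[:,0]-s*L[:,1],v[1]+s*L[:,0]+c*L[:,1],v[2]+L[:,2]]
def box(lx,ly,z0,z1):return [(sx*lx/2,sy*ly/2,z) for sx in(-1,1) for sy in(-1,1) for z in(z0,z1)]
def mask(n,P,k=4):
    m=np.zeros((400*k,640*k),np.uint8)
    cv2.fillConvexPoly(m,cv2.convexHull(((proj(n,P)+.5)*k).astype(np.float32)).astype(np.int32),255)
    return cv2.resize(m,(640,400),interpolation=cv2.INTER_AREA)/255.
def fitbox(L,masks,v0):
    def cost(v):
        P=place(v,L);return sum(np.abs(mask(n,P)-m).sum()/m.sum() for n,m in masks.items())
    b=None
    for st in(.02,.006,.002):
        S=np.vstack([v0]+[np.array(v0)+np.eye(4)[i]*st*(5 if i==3 else 1) for i in range(4)])
        o=minimize(cost,v0,method="Nelder-Mead",options=dict(initial_simplex=S,maxiter=300));v0=o.x
    return o.x,o.fun
E
python3 - <<'E'
from h import *
L=[(150,120,0),(-150,120,0),(150,-107,0),(-150,-107,0)]
t=np.array([(152,20),(33,487),(490,75),(383,549)])/5+[130,145]-.5
s=np.array([(378,487),(545,165),(78,318),(265,28)])/4.6+[380,170]-.5
L=np.array(L)/1000
f=lambda v:np.r_[(proj("top",place(v,L))-t).ravel(),(proj("scene",place(v,L))-s).ravel()]
o=least_squares(f,[.6,.1,.2,0]);print("crate",o.x,o.fun.reshape(-1,2))
T={}
for n in("scene","top"):
    for r in viewer.trace(n,"slat")[:3]:print(n,r["confidence"],r["extent"],r["region"].sum());T.setdefault(n,[]).append(r["region"])
np.savez("tr.npz",**{n:np.array(x) for n,x in T.items()})
if len(T)==2:
    print(fitbox(box(.3,.012,0,.045),{n:T[n][0].astype(float) for n in T},[.6,-.15,.01,0]))
E
```

```text
crate [ 0.5758  0.212   0.2007 -0.1674] [[-2.024  -0.1391]
 [-1.033   0.0163]
 [-0.0275  0.2538]
 [ 0.9154  1.0539]
 [-0.3336  0.5218]
 [ 0.2823  0.801 ]
 [-1.7509 -0.0723]
 [-0.683  -0.4937]]
scene 0.97 [320.2, 176.6, 354.8, 245.7] 470
top 0.55 [299.6, 166.9, 311.6, 253.3] 338
(array([ 0.5797, -0.1597,  0.0021, -0.0235]), np.float64(0.33664106760669765))
```

```bash
cat > ov.py <<'E'
from h import *
import sys
def overlay(v,src,o,win,s,n,extra=[]):
    x0,y0,x1,y1=win
    a=cv2.resize(cv2.imread(src)[y0:y1,x0:x1],None,fx=s,fy=s,interpolation=cv2.INTER_CUBIC)
    rects=[]
    for sx in(-1,1):
        for sy in(-1,1):rects.append((sx*.123-.015,sy*.093-.015,sx*.123+.015,sy*.093+.015,.2,(0,0,255)))
    rects.append((-.15,-.12,.15,-.108,.1335,(255,0,0)))
    rects.append((-.15,.108,.15,.12,.2,(0,255,0)))
    for r in rects:
        P=place([v[0],v[1],0,v[2]],[(r[0],r[1],r[4]),(r[2],r[1],r[4]),(r[2],r[3],r[4]),(r[0],r[3],r[4])])
        p=(proj(n,P)-[x0,y0]+.5)*s
        cv2.polylines(a,[np.round(p*16).astype(np.int32)],True,r[5],1,cv2.LINE_AA,4)
    for P in extra:
        p=(proj(n,P)-[x0,y0]+.5)*s
        for q in p: cv2.circle(a,tuple(int(i) for i in q),2,(255,0,255),-1)
    return a
E
python3 - <<'E'
from ov import *
v=[.5758,.212,-.1674]
a=overlay(v,"pics/t0.png","",(135,145,250,265),5,"top")
b=overlay(v,"pics/s0.png","",(385,170,505,300),4.6,"scene")
h=600;c=np.zeros((h,1130,3),np.uint8);c[:a.shape[0],:a.shape[1]]=a;c[:b.shape[0],578:578+b.shape[1]]=b[:600]
cv2.imwrite("pics/o1.png",cv2.resize(c,(800,425),interpolation=cv2.INTER_AREA))
E
```

```text
(no output)
```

View pics/o1.png

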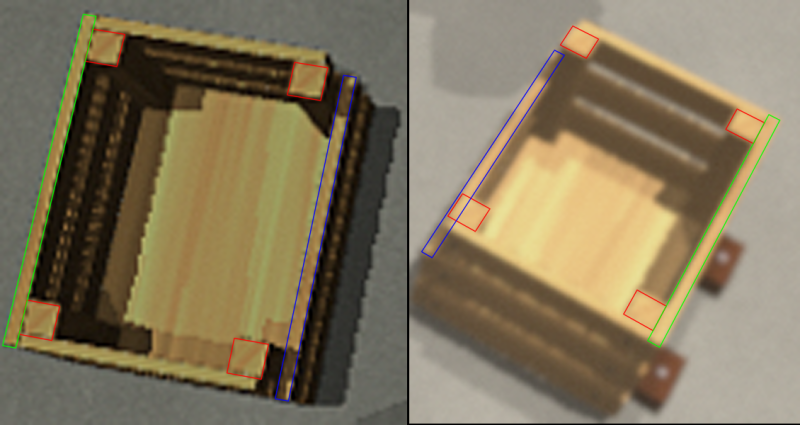

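```bash
python3 - <<'E'
from h import *
v=[.5758,.212,0,-.1674]
I={"top":cv2.imread("pics/t0.png",0),"scene":cv2.imread("pics/s0.png",0)}
def prof(n,us,ws,z,ax):
    out=[]
    for u in us:
        L=[((u,w,z) if ax=='y' else (w,u,z)) for w in ws]
        p=proj(n,place(v,L)).astype(np.float32)
        out.append(cv2.remap(I[n],p[:,0:1],p[:,1:2],cv2.INTER_LINEAR)[:,0])
    return np.mean(out,0)
def edges(tag,us,w0,w1,z,ax):
    ws=np.arange(w0,w1,.001)
    for n in I:
        p=prof(n,us,ws,z,ax);g=np.gradient(cv2.GaussianBlur(p.reshape(-1,1).astype(float),(1,5),0)[:,0])
        k=[i for i in range(2,len(g)-2) if abs(g[i])>1.2 and abs(g[i])==max(abs(g[i-2:i+3]))]
        print(tag,n,[(round(1000*ws[i]),round(float(g[i]),1)) for i in k])
a=np.linspace
edges("front strip z133 [-120,-108]",a(-.08,.09,40),-.135,-.09,.1335,'y')
edges("post far front y-108",a(.112,.134,10),-.125,-.06,.2,'y')
edges("post near front y-108",a(-.134,-.112,10),-.125,-.06,.2,'y')
edges("back [108,120]",a(-.09,.09,40),.095,.135,.2,'y')
edges("far end [138,150]",a(-.06,.06,30),.125,.165,.2,'x')
edges("near end [-150,-138]",a(-.06,.06,30),-.165,-.125,.2,'x')
for x in(-.09,-.045,0,.045,.09):edges("back x=%.3f"%x,a(x-.015,x+.015,12),.095,.135,.2,'y')
E
```

```text
front strip z133 [-120,-108] top [(-129, -6.5), (-121, 22.2), (-114, -1.5), (-109, 2.9)]
front strip z133 [-120,-108] scene [(-125, -2.1), (-117, 4.9), (-106, -7.8), (-92, 4.6)]
post far front y-108 top [(-123, -6.2), (-114, -3.4), (-109, 23.0), (-101, -1.4), (-85, 1.6), (-79, -18.0), (-71, 2.3), (-64, 2.9)]
post far front y-108 scene [(-114, -4.4), (-107, 7.8), (-79, -3.6), (-71, 7.0)]
post near front y-108 top [(-123, -3.8), (-109, 30.1), (-80, -5.2)]
post near front y-108 scene [(-107, 5.0), (-76, -10.9)]
back [108,120] top [(101, -1.4), (107, 24.6), (113, -2.3), (119, -4.8)]
back [108,120] scene [(109, 12.2), (122, -6.6)]
far end [138,150] top [(129, -7.4), (139, 22.4), (150, -7.3)]
far end [138,150] scene [(150, -12.2)]
near end [-150,-138] top [(-154, -13.0), (-148, 18.9), (-136, -15.3)]
near end [-150,-138] scene [(-153, 3.1), (-139, -10.8)]
back x=-0.090 top [(106, 20.8), (118, -4.5)]
back x=-0.090 scene [(109, 11.1), (121, -2.0)]
back x=-0.045 top [(107, 19.8), (113, -2.4), (118, -2.7)]
back x=-0.045 scene [(109, 11.2), (120, -1.3)]
back x=0.000 top [(108, 27.1), (119, -4.9)]
back x=0.000 scene [(109, 12.9), (122, -6.3)]
back x=0.045 top [(107, 28.3), (113, -2.5), (119, -6.6)]
back x=0.045 scene [(102, -3.5), (109, 12.5), (122, -13.4), (131, 1.3)]
back x=0.090 top [(107, 27.6), (119, -8.5)]
back x=0.090 scene [(102, -4.4), (110, 12.5), (122, -6.8), (133, 2.0)]
```

```bash
python3 - <<'E'
from h import *
T=np.load("tr.npz")
M={n:T[n][0].astype(float) for n in("scene","top")}
L=box(.3,.012,0,.045)
from scipy.optimize import minimize
def cost(u):
    P=place([u[0],u[1],.01,u[2]],L);return sum(np.abs(mask(n,P)-m).sum()/m.sum() for n,m in M.items())
o=minimize(cost,[.58,-.16,-.02],method="Nelder-Mead",options=dict(initial_simplex=[[.58,-.16,-.02],[.59,-.16,-.02],[.58,-.15,-.02],[.58,-.16,.03]]))
print(o.x,o.fun)
v=[o.x[0],o.x[1],0,o.x[2]]
I={"top":cv2.imread("pics/t0.png",0),"scene":cv2.imread("pics/s0.png",0)}
def edges(tag,us,w0,w1,z,ax):
    ws=np.arange(w0,w1,.001)
    for n in I:
        q=[]
        for u in us:
            p=proj(n,place(v,[((u,w,z) if ax=='y' else (w,u,z)) for w in ws])).astype(np.float32)
            q.append(cv2.remap(I[n],p[:,0:1],p[:,1:2],cv2.INTER_LINEAR)[:,0])
        p=np.mean(q,0);g=np.gradient(cv2.GaussianBlur(p.reshape(-1,1).astype(float),(1,5),0)[:,0])
        k=[i for i in range(2,len(g)-2) if abs(g[i])>2 and abs(g[i])==max(abs(g[i-2:i+3]))]
        print(tag,n,[(round(1000*ws[i]),round(float(g[i]),1)) for i in k])
a=np.linspace
for x in(-.12,-.05,0,.05,.12):edges("side [-6,6] x=%.2f"%x,a(x-.02,x+.02,20),-.025,.025,.055,'y')
edges("ends",a(-.002,.002,5),-.175,-.13,.055,'x')
edges("ends",a(-.002,.002,5),.13,.175,.055,'x')
E
```

```text
[ 0.5769 -0.1593 -0.0247] 0.37735670574411306
side [-6,6] x=-0.12 top [(-15, -17.4), (-5, 15.6), (5, -14.2), (9, 7.2)]
side [-6,6] x=-0.12 scene [(8, -7.8), (18, 5.5)]
side [-6,6] x=-0.05 top [(-16, -17.6), (-6, 23.4), (4, -12.8), (8, 8.4)]
side [-6,6] x=-0.05 scene [(-5, 8.8), (9, -9.5)]
side [-6,6] x=0.00 top [(-18, -17.1), (-7, 14.7), (5, -11.9), (9, 6.0)]
side [-6,6] x=0.00 scene [(-12, 8.4), (8, -10.0), (19, 6.8)]
side [-6,6] x=0.05 top [(-17, -13.9), (-6, 27.1), (4, -16.6), (10, 5.9)]
side [-6,6] x=0.05 scene [(-12, 8.4), (8, -10.3), (19, 6.0)]
side [-6,6] x=0.12 top [(-15, -14.6), (-7, 14.8), (6, -13.1), (10, 6.3)]
side [-6,6] x=0.12 scene [(-5, 9.2), (9, -11.8)]
ends top [(-152, -19.5), (-145, 22.9)]
ends scene []
ends top [(152, -11.4), (156, 4.6)]
ends scene [(150, -7.6)]
```

```bash
cat > go.py <<'E'
from h import *
def delta(pos,yaw):
    s=telemetry.sense();Rc=R.from_rotvec(s["orientation"])
    x=np.array([np.cos(yaw),np.sin(yaw),0]);z=np.array([0,0,-1.]);Rt=R.from_matrix(np.c_[x,np.cross(z,x),z])
    print("shift",Rc.inv().apply(np.array(pos)-s["eef_pos"]),"turn",(Rc.inv()*Rt).as_rotvec())
    yc=np.arctan2(*Rc.as_matrix()[1::-1,0]);print("t",s["time"],"pos",s["eef_pos"],"yaw",yc,"F",s["contact_force"],"M",s["wrist_torque"],"w",s["grip_width"],"gf",s["gripper_force"],"q",s["q"])
E
python3 -c "
from go import *
delta((.579,-.159,.23),-.025)"
```

```text
shift [ 0.4502 -0.2273  0.0008] turn [-0.0016  0.0002  0.4798]
t 0.2 pos [ 0.2744 -0.561   0.2304] yaw 0.4548210730739972 F [ 0.6915 -0.2778 -0.8859] M [-0.0223 -0.0224 -0.0081] w 0.08562636125095678 gf 0.0 q [-1.2282  0.2175  1.6144  0.      1.3113 -0.1122]
```

>>> play_rows:
  steps:
    - [0, [0.03, -0.015, 0], [0, 0, 0.03]]
    - [0, [0.07, -0.035, 0], [0, 0, 0.08]]
    - [0, [0.11, -0.056, 0], [0, 0, 0.13]]
    - [0, [0.15, -0.076, 0], [0, 0, 0.18]]
    - [0, [0.19, -0.096, 0], [0, 0, 0.22]]
  force: 60

```text
time: 0.7
eef_pos: [0.4038, -0.3902, 0.2311]
orientation: [-3.12, -0.364, -0.0]
contact_force: [0.3, -0.2, 0.2]
grip_width: 0.043
gripper_force: 0.0
```

```bash
python3 -c "
from go import *
delta((.579,-.159,.23),-.025)"
```

```text
shift [ 0.2238 -0.1846  0.0012] turn [-0.0002 -0.      0.2575]
t 0.7 pos [ 0.4038 -0.3902  0.2311] yaw 0.2324506286106162 F [ 0.2601 -0.1505  0.2021] M [-0.0032 -0.0025 -0.0226] w 0.04296558774959198 gf 0.0 q [-0.8934  0.0827  1.7654  0.0001  1.2936  0.4449]
```

>>> play_rows:
  steps:
    - [0, [0.035, -0.029, 0], [0, 0, 0.05]]
    - [0, [0.07, -0.058, 0], [0, 0, 0.1]]
    - [0, [0.105, -0.087, 0], [0, 0, 0.15]]
    - [0, [0.14, -0.115, 0], [0, 0, 0.2]]
    - [0, [0.17, -0.14, 0], [0, 0, 0.2575]]

```text
time: 1.2
eef_pos: [0.5368, -0.214, 0.2312]
orientation: [-3.141, 0.038, -0.0]
contact_force: [-0.2, -0.8, 0.6]
grip_width: 0.0428
gripper_force: 0.0
```

```bash
python3 -c "
from go import *
delta((.579,-.159,.02),-.025)"
```

```text
shift [ 0.0408 -0.056   0.2112] turn [-0.0002 -0.0002  0.0008]
t 1.2 pos [ 0.5368 -0.214   0.2312] yaw -0.024187734840968537 F [-0.1947 -0.7578  0.5777] M [-0.0437  0.0368  0.027 ] w 0.04278057733579351 gf 0.0 q [-0.5009  0.1177  1.7271  0.0003  1.2967  1.094 ]
```

>>> play_rows:
  steps:
    - [0, [0.02, -0.028, 0], [0, 0, 0]]
    - [0, [0.041, -0.056, 0], [0, 0, 0]]
    - [0, [0.041, -0.056, 0.03], [0, 0, 0]]
    - [0, [0.041, -0.056, 0.07], [0, 0, 0]]
    - [0, [0.041, -0.056, 0.11], [0, 0, 0]]

```text
time: 1.7
eef_pos: [0.579, -0.1607, 0.1208]
orientation: [3.141, -0.034, 0.003]
contact_force: [0.2, 0.3, -0.1]
grip_width: 0.0424
gripper_force: 0.0
```

```bash
python3 -c "
from go import *
delta((.579,-.159,.02),-.025)
a=viewer.capture('top')[150:270,250:410];b=viewer.capture('scene')[150:270,250:410]
cv2.imwrite('pics/g.png',cv2.resize(np.vstack([a,b]),None,fx=2.5,fy=2.5,interpolation=cv2.INTER_CUBIC))"
```

```text
shift [-0.0002 -0.0018  0.1008] turn [ 0.0008 -0.0021  0.0034]
t 1.7 pos [ 0.579  -0.1607  0.1208] yaw -0.02158384715803669 F [ 0.2489  0.2825 -0.0884] M [ 0.0321 -0.0065 -0.0644] w 0.042395636394443124 gf 0.0 q [-0.3874  0.2802  1.7575 -0.0001  1.1017  1.205 ]
```

View pics/g.png

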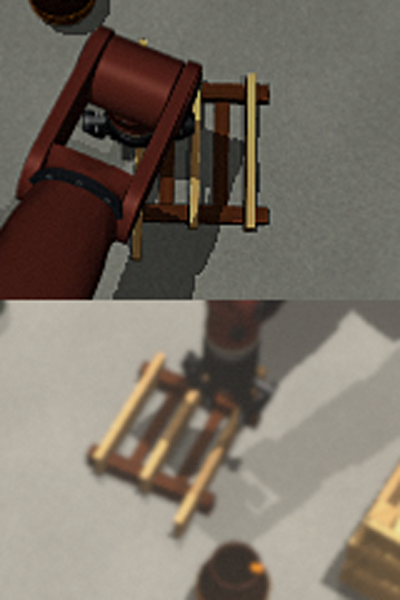

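The gripper is over the leftmost slat, between the two cross bars. Next I go down and close on it.

>>> play_rows:
  steps:
    - [0, [0, -0.002, 0.035], [0, 0, 0]]
    - [0, [0, -0.002, 0.07], [0, 0, 0]]
    - [0, [0, -0.002, 0.09], [0, 0, 0]]
    - [0, [0, -0.002, 0.1], [0, 0, 0]]
    - [0, [0, -0.002, 0.1], [0, 0, 0]]

```text
time: 2.3
eef_pos: [0.578, -0.1591, 0.0213]
orientation: [-3.141, 0.036, 0.002]
contact_force: [0.5, -0.1, 0.1]
grip_width: 0.0423
gripper_force: 0.0
```

>>> play_rows:
  steps:
    - [0.4, [0, 0, 0], [0, 0, 0]]
    - [0.6, [0, 0, 0], [0, 0, 0]]
    - [1, [0, 0, 0], [0, 0, 0]]
    - [1, [0, 0, 0], [0, 0, 0]]
    - [1, [0, 0, 0], [0, 0, 0]]

```text
time: 2.8
eef_pos: [0.58, -0.1597, 0.0236]
orientation: [3.14, -0.036, 0.006]
contact_force: [-0.3, -0.2, 6.8]
grip_width: 0.0113
gripper_force: 59.2
```

>>> play_rows:
  steps:
    - [1, [0, 0, 0], [0, 0, 0]]
    - [1, [0, 0, 0], [0, 0, 0]]
    - [1, [0, 0, 0], [0, 0, 0]]
    - [1, [0, 0, 0], [0, 0, 0]]
    - [1, [0, 0, 0], [0, 0, 0]]

```text
time: 3.3
eef_pos: [0.58, -0.1597, 0.0236]
orientation: [3.14, -0.036, 0.006]
contact_force: [-1.0, 0.6, 5.3]
grip_width: 0.0112
gripper_force: 59.2
```

```bash
python3 -c "
from go import *
delta((.579,-.159,.02),-.025)"
```

```text
shift [-0.001  -0.0007  0.0036] turn [ 0.0013 -0.0037  0.0023]
t 3.3 pos [ 0.58   -0.1597  0.0236] yaw -0.02269256981333585 F [-0.9647  0.6394  5.3491] M [ 0.0606  0.0949 -0.0539] w 0.011221832150460128 gf 59.208658933639526 q [-0.3853  0.4189  1.7899  0.0001  0.9288  1.2081]
```

>>> play_rows:
  steps:
    - [1, [0, 0, -0.01], [0, 0, 0]]
    - [1, [0, 0, -0.035], [0, 0, 0]]
    - [1, [0, 0, -0.07], [0, 0, 0]]
    - [1, [0, 0, -0.105], [0, 0, 0]]
    - [1, [0, 0, -0.14], [0, 0, 0]]

```text
time: 3.8
eef_pos: [0.5774, -0.1587, 0.1625]
orientation: [-3.141, 0.036, 0.002]
contact_force: [0.0, 0.3, -0.8]
grip_width: 0.0108
gripper_force: 59.1
```

>>> play_rows:
  steps:
    - [1, [0, 0, -0.02], [0, 0, 0]]
    - [1, [0, 0, -0.035], [0, 0, 0]]
    - [1, [0, -0.01, -0.04], [0, 0, 0]]
    - [1, [0, -0.03, -0.04], [0, 0, 0]]
    - [1, [0, -0.05, -0.04], [0, 0, 0]]

```text
time: 4.3
eef_pos: [0.5782, -0.1077, 0.1999]
orientation: [-3.14, 0.037, 0.004]
contact_force: [0.7, 0.6, -1.2]
grip_width: 0.0114
gripper_force: 59.1
```

```bash
python3 -c "
from go import *
v=[.5758,.212,.0,-.1674]
p=place(v,[(0,-.114-.06,.1686)])[0];print(p)
delta(p,-.1674)"
```

```text
[0.5468 0.0404 0.1686]
shift [-0.0348 -0.1474  0.0316] turn [-0.0011  0.0028  0.1438]
t 4.3 pos [ 0.5782 -0.1077  0.1999] yaw -0.02355730015298099 F [ 0.722   0.602  -1.1769] M [ 0.0165 -0.0559  0.0349] w 0.011388560347512266 gf 59.14916396141052 q [-0.3038  0.1696  1.7295  0.0005  1.2453  1.2904]
```

>>> play_rows:
  steps:
    - [1, [-0.006, -0.025, 0.0], [0, 0, 0.02]]
    - [1, [-0.015, -0.06, 0], [0, 0, 0.06]]
    - [1, [-0.024, -0.1, 0.01], [0, 0, 0.1]]
    - [1, [-0.031, -0.13, 0.025], [0, 0, 0.13]]
    - [1, [-0.035, -0.147, 0.031], [-0.001, 0.002, 0.144]]

```text
time: 4.8
eef_pos: [0.5441, 0.0419, 0.1668]
orientation: [3.131, -0.26, -0.008]
contact_force: [-0.5, 0.3, -0.9]
grip_width: 0.0112
gripper_force: 59.2
```

>>> play_rows:
  steps:
    - [1, [0, 0, 0], [0, 0, 0]]
    - [1, [0, 0, 0], [0, 0, 0]]
    - [1, [0, 0, 0], [0, 0, 0]]
    - [1, [0, 0, 0], [0, 0, 0]]
    - [1, [0, 0, 0], [0, 0, 0]]

```text
time: 5.3
eef_pos: [0.5481, 0.0379, 0.1707]
orientation: [3.129, -0.263, 0.004]
contact_force: [-0.2, -0.0, -0.8]
grip_width: 0.0111
gripper_force: 59.2
```

```bash
python3 - <<'E'
from go import *
from ov import overlay
v=[.5758,.212,.0,-.1674]
p=place(v,[(0,-.114-.06,.1686)])[0]
delta(p,-.1674)
s=telemetry.sense();e=s["eef_pos"]
for n in("top","scene"): cv2.imwrite(f"pics/{n}2.png",viewer.capture(n))
s4=4.5
ex=[place([e[0],e[1],e[2]-.0136,-.1674],box(.3,.012,0,.045))]
w={"top":(175,150,275,265),"scene":(330,175,425,300)}
A=[overlay([v[0],v[1],v[3]],f"pics/{n}2.png","",w[n],4.,n,ex) for n in w]
c=np.zeros((500,800,3),np.uint8);c[:A[0].shape[0],:400]=A[0];c[:A[1].shape[0],410:410+A[1].shape[1]]=A[1]
cv2.imwrite("pics/o2.png",c)
E
```

```text
shift [-0.0018 -0.0023  0.0021] turn [ 0.0009 -0.0029 -0.0006]
t 5.3 pos [0.5481 0.0379 0.1707] yaw -0.1679781750799046 F [-0.2377 -0.0495 -0.8365] M [-0.0249 -0.0902  0.0175] w 0.011133611831843377 gf 59.1528046131134 q [-0.0581  0.1162  1.8482 -0.0013  1.1744  1.6812]
```

View pics/o2.png

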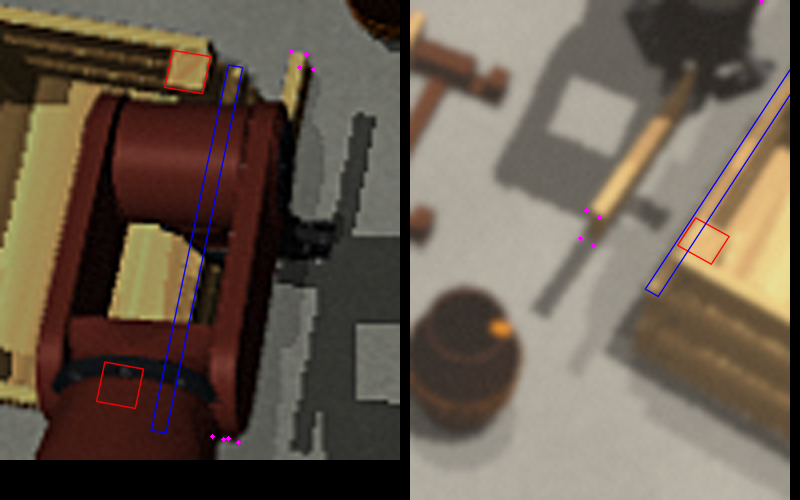

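The projected slat, drawn as magenta dots, matches the slat's far end at about (300,60) in the top crop and (593,215) in the scene crop. Next I measure that end more finely.

```bash
python3 - <<'E'
from go import *
v=[.5481,.0379,0,-.168];T=.1707+.0314
I={n:cv2.imread(f"pics/{n}2.png",0) for n in("top","scene")}
def edges(tag,us,w0,w1,z,ax,ns=("top","scene")):
    ws=np.arange(w0,w1,.001)
    for n in ns:
        q=[]
        for u in us:
            p=proj(n,place(v,[((u,w,z) if ax=='y' else (w,u,z)) for w in ws])).astype(np.float32)
            q.append(cv2.remap(I[n],p[:,0:1],p[:,1:2],cv2.INTER_LINEAR)[:,0])
        p=np.mean(q,0);g=np.gradient(cv2.GaussianBlur(p.reshape(-1,1).astype(float),(1,5),0)[:,0])
        k=[i for i in range(2,len(g)-2) if abs(g[i])>2 and abs(g[i])==max(abs(g[i-2:i+3]))]
        print(tag,n,[(round(1000*ws[i]),round(float(g[i]),1)) for i in k])
a=np.linspace
for x in(.09,.11,.13,.14):edges("side x=%.2f"%x,a(x-.008,x+.008,12),-.03,.03,T,'y')
edges("far end 150",a(-.003,.003,7),.13,.175,T,'x')
edges("near end -150",a(-.003,.003,7),-.175,-.13,T,'x')
E
```

```text
side x=0.09 top [(-28, -2.3), (-13, -15.2), (2, 2.0), (9, 4.5), (26, -3.9)]
side x=0.09 scene [(-14, -6.4), (-4, 9.4), (9, -10.4), (18, 8.3), (27, -2.0)]
side x=0.11 top [(-21, -3.7), (-13, -15.6), (-6, 22.7), (0, -12.0), (23, -4.8)]
side x=0.11 scene [(-4, 11.6), (9, -12.6), (18, 6.8), (27, -2.2)]
side x=0.13 top [(-21, -2.9), (-13, -15.5), (-6, 22.3), (6, -8.1)]
side x=0.13 scene [(-4, 11.6), (9, -12.9), (20, 2.6)]
side x=0.14 top [(-13, -10.9), (-5, 20.5), (6, -6.8)]
side x=0.14 scene [(-4, 9.8), (9, -11.5), (20, 6.2)]
far end 150 top [(150, -8.6)]
far end 150 scene [(147, -10.3), (159, 4.6), (170, 2.1)]
near end -150 top [(-171, 2.8), (-161, 2.8), (-152, -8.4), (-143, 3.4)]
near end -150 scene [(-162, -3.6), (-154, -3.4), (-147, -2.8)]
```

```bash
python3 - <<'E'
from go import *
v=[.5758,.212,.0,-.1674]
delta(place(v,[(.001,-.122,.1686)])[0],-.1674)
viewer.capture("top")
delta(place(v,[(.001,-.122,.1686)])[0],-.1674)
E
```

```text
shift [-0.0006 -0.0541  0.002 ] turn [ 0.0008 -0.0026 -0.0004]
t 5.4 pos [0.548  0.0381 0.1706] yaw -0.16778317081903843 F [ 0.1437  0.6605 -0.8439] M [ 0.0011  0.0126 -0.0012] w 0.01078275544186675 gf 59.152672290802 q [-0.0577  0.1161  1.8485 -0.0012  1.1744  1.6813]
shift [-0.0004 -0.054   0.0019] turn [ 0.0008 -0.0024 -0.0001]
t 5.45 pos [0.5479 0.0382 0.1705] yaw -0.1675435875655515 F [ 0.0111 -0.3484 -0.0979] M [ 0.0083 -0.0055  0.0108] w 0.011262886975070135 gf 59.152482748031616 q [-0.0576  0.1162  1.8487 -0.0012  1.1744  1.6812]
```

>>> play_rows:
  steps:
    - [1, [0, -0.012, 0.001], [0, 0, 0]]
    - [1, [0, -0.026, 0.002], [0, -0.001, 0]]
    - [1, [0, -0.038, 0.002], [0, -0.002, 0]]
    - [1, [0, -0.048, 0.002], [0, -0.002, 0]]
    - [1, [0, -0.054, 0.002], [0, -0.002, 0]]

```text
time: 5.95
eef_pos: [0.5567, 0.0936, 0.1682]
orientation: [3.13, -0.259, -0.0]
contact_force: [-1.1, 0.7, -0.8]
grip_width: 0.0111
gripper_force: 59.1
```

>>> play_rows:
  steps:
    - [1, [0, 0, 0], [0, 0, 0]]
    - [1, [0, 0, 0], [0, 0, 0]]
    - [1, [0, 0, 0], [0, 0, 0]]
    - [1, [0, 0, 0], [0, 0, 0]]
    - [1, [0, 0, 0], [0, 0, 0]]

```text
time: 6.45
eef_pos: [0.5566, 0.0916, 0.1683]
orientation: [3.13, -0.262, -0.0]
contact_force: [-0.1, -0.3, -0.7]
grip_width: 0.011
gripper_force: 59.1
```

```bash
python3 - <<'E'
from go import *
v=[.5758,.212,.0,-.1674]
for n in("top","scene"): cv2.imwrite(f"pics/{n}3.png",viewer.capture(n))
delta(place(v,[(.001,-.114,.1686)])[0],-.1674)
a=cv2.imread("pics/top3.png")[150:265,170:270];b=cv2.imread("pics/scene3.png")[175:290,370:450]
cv2.imwrite("pics/o3.png",cv2.resize(np.hstack([a,b]),None,fx=4.4,fy=4.4,interpolation=cv2.INTER_CUBIC))
E
```

```text
shift [-0.0001 -0.0078 -0.0003] turn [ 0.0008 -0.0001  0.0002]
t 6.55 pos [0.5566 0.0917 0.1683] yaw -0.1672257191711715 F [ 0.0039 -0.1413 -0.356 ] M [-0.007  -0.0035 -0.0437] w 0.011094606502760528 gf 59.14031624794006 q [ 0.0393  0.1512  1.8138 -0.0009  1.1766  1.7777]
```

View pics/o3.png

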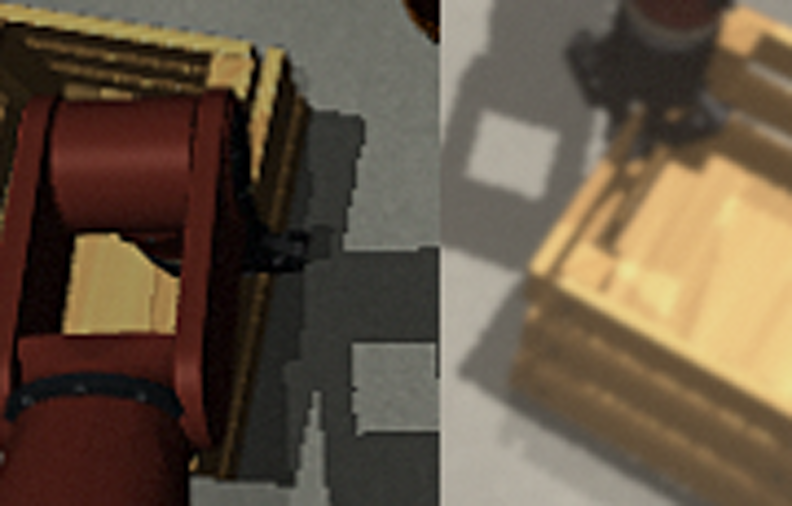

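The slat's far end, at about (535,270) in the right-hand crop, lines up with the crate side. The gap to the posts is about 8 mm, so I'll advance slowly.

>>> play_rows:
  steps:
    - [1, [0, -0.0015, 0], [0, 0, 0]]
    - [1, [0, -0.003, 0], [0, 0, 0]]
    - [1, [0, -0.0045, 0], [0, 0, 0]]
    - [1, [0, -0.006, 0], [0, 0, 0]]
    - [1, [0, -0.0065, 0], [0, 0, 0]]

```text
time: 7.05
eef_pos: [0.5577, 0.0984, 0.1682]
orientation: [3.129, -0.26, -0.0]
contact_force: [1.0, -0.9, -0.2]
grip_width: 0.0112
gripper_force: 59.2
```

>>> play_rows:
  steps:
    - [1, [0, -0.0005, 0], [0, 0, 0]]
    - [1, [0, -0.001, 0], [0, 0, 0]]
    - [1, [0, -0.0015, 0], [0, 0, 0]]
    - [1, [0, -0.002, 0], [0, 0, 0]]
    - [1, [0, -0.002, 0], [0, 0, 0]]

```text
time: 7.55
eef_pos: [0.5577, 0.0984, 0.1682]
orientation: [3.126, -0.261, -0.001]
contact_force: [-1.8, -6.8, 0.5]
grip_width: 0.0108
gripper_force: 59.5
```

```bash
python3 - <<'E'
from go import *
v=[.5758,.212,.0,-.1674]
delta(place(v,[(.001,-.114,.1686)])[0],-.1674)
E
```

```text
shift [-0.0001 -0.0011 -0.0004] turn [0.005  0.0005 0.0011]
t 7.55 pos [0.5577 0.0984 0.1682] yaw -0.16633435751108844 F [-1.7564 -6.8477  0.4672] M [-0.9701  0.2133  0.1015] w 0.010789738757243652 gf 59.45406496524811 q [ 0.0533  0.157   1.8074 -0.0052  1.1788  1.7924]
```

>>> play_rows:
  steps:
    - [1, [0, -0.0003, 0], [0, 0, 0]]
    - [1, [0, -0.0006, 0], [0, 0, 0]]
    - [1, [0, -0.0009, 0], [0, 0, 0]]
    - [1, [0, -0.0009, 0], [0, 0, 0]]
    - [1, [0, -0.0009, 0], [0, 0, 0]]

```text
time: 8.05
eef_pos: [0.5577, 0.0984, 0.1682]
orientation: [3.124, -0.26, -0.002]
contact_force: [-2.7, -9.4, 1.8]
grip_width: 0.0112
gripper_force: 59.5
```

>>> play_rows:
  steps:
    - [1, [0, 0, 0], [0, 0, 0]]
    - [1, [0, 0, 0], [0, 0, 0]]
    - [1, [0, 0, 0], [0, 0, 0]]
    - [1, [0, 0, 0], [0, 0, 0]]
    - [1, [0, 0, 0], [0, 0, 0]]

```text
time: 8.55
eef_pos: [0.5577, 0.0984, 0.1683]
orientation: [3.124, -0.26, -0.002]
contact_force: [-1.5, -9.6, 0.5]
grip_width: 0.0109
gripper_force: 59.5
```

```bash
python3 - <<'E'
from go import *
v=[.5758,.212,.0,-.1674]
for n in("top","scene"): cv2.imwrite(f"pics/{n}4.png",viewer.capture(n))
delta(place(v,[(.001,-.114,.1686)])[0],-.1674)
a=cv2.imread("pics/top4.png")[150:265,170:270];b=cv2.imread("pics/scene4.png")[175:290,370:450]
cv2.imwrite("pics/o4.png",cv2.resize(np.hstack([a,b]),None,fx=4.4,fy=4.4,interpolation=cv2.INTER_CUBIC))
E
```

```text
shift [-0.0001 -0.0011 -0.0003] turn [0.0067 0.0006 0.001 ]
t 8.65 pos [0.5577 0.0984 0.1683] yaw -0.1663624266359608 F [-2.4938 -8.8538  1.3477] M [-1.2444  0.2932  0.1352] w 0.011242719371538644 gf 59.53283429145813 q [ 0.0541  0.1575  1.8068 -0.0069  1.1795  1.7939]
```

View pics/o4.png

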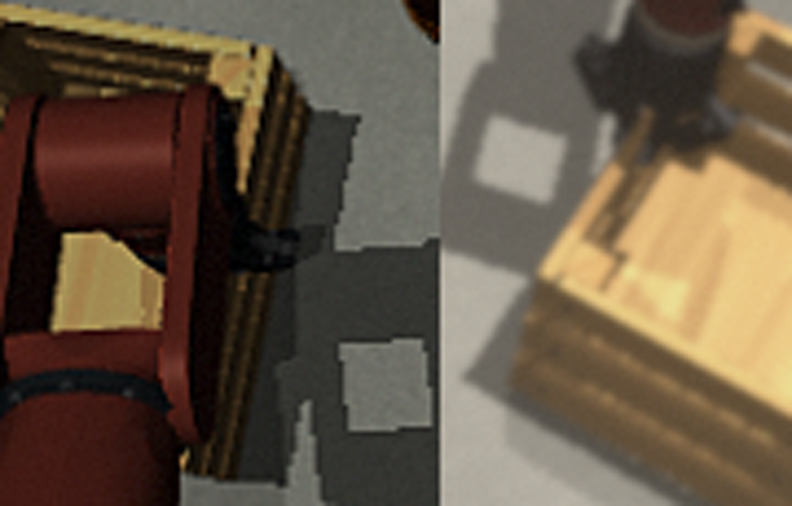

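The slat sits flush against both posts, with a push of about 9.5 N and Mz of only 0.13 N m, so both posts carry load. I'll hold here.

>>> play_rows:
  steps:
    - [1, [0, 0, 0], [0, 0, 0]]
    - [1, [0, 0, 0], [0, 0, 0]]
    - [1, [0, 0, 0], [0, 0, 0]]
    - [1, [0, 0, 0], [0, 0, 0]]
    - [1, [0, 0, 0], [0, 0, 0]]

```text
time: 9.15
eef_pos: [0.5577, 0.0984, 0.1682]
orientation: [3.124, -0.26, -0.002]
contact_force: [-2.7, -9.0, 1.1]
grip_width: 0.0109
gripper_force: 59.5
```

>>> play_rows:
  steps:
    - [1, [0, 0, 0], [0, 0, 0]]
    - [1, [0, 0, 0], [0, 0, 0]]
    - [1, [0, 0, 0], [0, 0, 0]]
    - [1, [0, 0, 0], [0, 0, 0]]
    - [1, [0, 0, 0], [0, 0, 0]]

```text
time: 9.65
eef_pos: [0.5577, 0.0984, 0.1682]
orientation: [3.124, -0.26, -0.002]
contact_force: [-3.1, -9.0, 1.1]
grip_width: 0.0113
gripper_force: 59.5
```

>>> play_rows:
  steps:
    - [1, [0, 0, 0], [0, 0, 0]]
    - [1, [0, 0, 0], [0, 0, 0]]
    - [1, [0, 0, 0], [0, 0, 0]]
    - [1, [0, 0, 0], [0, 0, 0]]
    - [1, [0, 0, 0], [0, 0, 0]]

```text
time: 10.15
eef_pos: [0.5577, 0.0984, 0.1683]
orientation: [3.124, -0.26, -0.002]
contact_force: [-2.9, -9.3, 1.3]
grip_width: 0.0114
gripper_force: 59.5
```

>>> play_rows:
  steps:
    - [1, [0, 0, 0], [0, 0, 0]]
    - [1, [0, 0, 0], [0, 0, 0]]
    - [1, [0, 0, 0], [0, 0, 0]]
    - [1, [0, 0, 0], [0, 0, 0]]
    - [1, [0, 0, 0], [0, 0, 0]]

```text
time: 10.65
eef_pos: [0.5577, 0.0984, 0.1683]
orientation: [3.124, -0.26, -0.002]
contact_force: [-2.3, -8.8, 0.9]
grip_width: 0.0112
gripper_force: 59.5
```

>>> play_rows:
  steps:
    - [1, [0, 0, 0], [0, 0, 0]]
    - [1, [0, 0, 0], [0, 0, 0]]
    - [1, [0, 0, 0], [0, 0, 0]]
    - [1, [0, 0, 0], [0, 0, 0]]
    - [1, [0, 0, 0], [0, 0, 0]]

```text
time: 11.15
eef_pos: [0.5577, 0.0984, 0.1682]
orientation: [3.124, -0.261, -0.002]
contact_force: [-2.5, -8.9, 0.7]
grip_width: 0.0111
gripper_force: 59.5
```

>>> play_rows:
  steps:
    - [1, [0, 0, 0], [0, 0, 0]]
    - [1, [0, 0, 0], [0, 0, 0]]
    - [1, [0, 0, 0], [0, 0, 0]]
    - [1, [0, 0, 0], [0, 0, 0]]
    - [1, [0, 0, 0], [0, 0, 0]]

```text
time: 11.65
eef_pos: [0.5577, 0.0984, 0.1683]
orientation: [3.124, -0.26, -0.002]
contact_force: [-1.9, -9.4, 1.3]
grip_width: 0.0111
gripper_force: 59.5
```

```bash
python3 - <<'E'
from go import *
delta((.5577,.0984,.1686),-.1674)
F=np.linalg.norm(telemetry.sense()["contact_force"][:2]);print(F)
if 6<F<14: print(robot.job_done())
E
```

```text
shift [ 0.     -0.     -0.0003] turn [0.0067 0.0007 0.0011]
t 11.65 pos [0.5577 0.0984 0.1683] yaw -0.16630096649002882 F [-1.9068 -9.3818  1.256 ] M [-1.3592  0.2877  0.1582] w 0.01114863385957841 gf 59.531214237213135 q [ 0.0541  0.1575  1.8068 -0.0069  1.1795  1.7939]
9.573571664016079
the job is handed in; nothing more can be done
None
```

The job is handed in at 11.65 s: the long slat is held across both front posts with its top edge and far end flush to within about 1–2 mm (the near end was hidden by the arm), still gripped and pressed at a steady 9–10 N for over 3 s.

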